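# Wind the repaired music box and hold it up level

## Robot

A 7-joint arm with a two-finger parallel gripper is mounted at the origin on a cart in front of the work surface, level with it; the furniture and walls round the work are solid. World frame = base frame: x ahead of the robot, y to its left, z up, the work surface at z = 0. Lengths are in m, angles in degrees, forces in N, time in s.
With the tool pointing down it reaches from about 0.4 to 0.75 m from the base axis. Payload 19.5 kg.
Tool frame: the origin (TCP) lies between the finger pads, 19 mm behind the fingertips; this is the grasp point; z points along the fingers, y is the line along which they close (so a half turn about z gives the same grasp; the last joint's range is limited). The gripper opens to 85 mm and grips with 20 to 120 N. Pads are 22 mm wide; open, the fingers measure 114 mm over their backs; the gripper's body (76 mm by 85 mm) begins 54 mm behind the grasp point. The pads swing forward as they close: fully open they stand 13 mm farther back than shut.
Start: joints at [-66.904, 40.479, -1.581, 85.061, 1.261, 54.483, -4.326], TCP at [0.247, 0.519, 0.25] pointing down, gripper open.
Joint ranges: [-155.06, 155.06], [-18.47, 123.98], [-90, 86.84], [0, 140.48], [-83.41, 263.41], [0, 116], [-161.91, 161.91]. Speed limits (degrees/s): [108.29, 108.29, 147.25, 147.25, 172.46, 172.46, 172.46].

## Interface

Orientations are given as [roll, pitch, yaw] about the fixed x, y, z axes, in that order (R = Rz(yaw) Ry(pitch) Rx(roll)).
In Python, from bench import env gives the robot as it stands. Calls block until the motion is done:
- env.goto(position, orientation): joint-space move of the TCP to a pose.
- env.move_l(position, attitude=None, feed=0.15, force_limit=None): straight line of the TCP; attitude=None keeps the orientation; feed is the mean speed in m/s. With force_limit (N) it stops when the force on the tool has changed by that much, and returns True; else False.
- env.goto_joints(angles): joint-space move.
- env.ungrasp() and env.clamp(): open the fingers fully, or close them until they stop; the grip force is fixed at half the most.
- env.hold(seconds).
- env.inverse_kinematics(position, orientation): joint angles nearest the present ones, or None.
- env.sense(): the state.
- env.snapshot(name): name is "scene" or "top" or "wrist"; returns a dict with "pixels" (400x640x3 uint8, blue, green, red), "fx", "fy", "cx", "cy" (pixels), "extrinsics" (4x4, takes a point from camera to world coordinates). Camera axes: x right, y up, looking along -z (the intrinsics and any distortion apply to the point x, -y, -z); pixel columns grow to the right and rows downward; lengths in m; the calibration is good to about 2 mm. A picture is of the moment at which its call begins. There is no depth.
A pose or a line that the arm cannot do raises env.MotionError and nothing moves.
- env.hand_in(): hands the job in; it is judged then, once.
Trained networks look in a picture, given as the dict that the camera call returned (one of the last four; its "shot" number tells which), for a name from the list of things; names that differ only in an ending like _2 or _b are one class to them, and where a whole thing is asked for, a point or a joint stands for the part that bears it (a point fixed in the world has none). Each returns a list of dicts, best first, with "conf" (0 to 1); they miss things now and then, are a little off and sometimes report something else, mostly with a low value. They report only what shows in the picture. A call takes as long as a camera call.
- env.silhouettes(picture, thing): "mask" (400x640 bool, what is visible of it) and "xy" ([column, row] in pixels, amid what is visible of it).
The state is a dict: "clock": time; "q": joint angles; "qd": joint speeds; "tau": joint torques, N m; "eef_pos": TCP position; "ee_rot": TCP orientation; "contact_force": force on the tool from outside, world axes, zero at the start; "ft_torque": the same for the moment, N m; "gripper_width": finger opening in m; "gripper_force": force on a finger pad.
Only numpy, scipy, OpenCV 4.12 (cv2) and the standard library are available. Lean on these libraries where they do the work, as an engineer would, in place of code of your own. Each camera call takes 0.05 s, during which the arm holds its last target. There are 200 camera calls.

## Task

Test the repaired music box: while it sits in its low wooden cradle, wind its brass key clockwise (seen from above) by several partial turns until it comes up against its stop, without tipping the box. Then let go of the key, take the box by its sides, lift it straight up until its underside is about 15 cm above the bench, and finish while holding it there over the cradle, level and still, with nothing else carrying it. Leave the masking tape, the red screwdriver and the nail tin where they are.

Things in the scene. Friction and masses are not known exactly. Their poses are not given: they have to be found in the camera images.
- cradle: Low wooden cradle screwed to the bench, 88 mm (x) by 178 mm (y), origin at the centre of its underside on the bench top, z up. Its cork floor is 12 mm above the bench; the music box stands on it with 3.5 mm play all round, inside four battens 13 mm wide whose tops are 22 mm above the bench.
- music_box: Loose dark walnut music box with brass corners, 50 mm wide (x), 140 mm long (y), 60 mm high (z), about 0.48 kg with its key. Origin at the centre of its underside, z up. The key stands on its top at y = +42 mm.
- box_grip (a point): Point inside the music box midway between the two black rubber pads on its long sides, at x = 0, y = -22 mm, z = 45 mm of the box (15 mm below its top): the place to grip it, fingers closing along the box's x over 50 mm (51 mm over the pads). The centre of mass lies under it, at about y = -20 mm. The axes are the box's.
- key_grip (a point): Centre of the brass butterfly key's flat wings, on the key's vertical turning axis, 27 mm above the box's top. The wings are 42 mm wide along this point's x, 9 mm thick along its y (close the fingers along y) and 22 mm high (16 to 38 mm above the box's top); the point turns with the key.
- key (a joint): Winding angle of the key in rad, growing as the key turns clockwise seen from above; 0 is unwound with the wings along the box's x, the stop is at 4.2. At the start it is between 0.3 and 1.5. A spring resists with up to 0.05 N m and friction with 0.1 N m; when let go the key stays where it is.
- masking_tape: Roll of masking tape lying flat, 104 mm across, 25 mm high, loose; origin at the centre of its underside. To be left alone.
- screwdriver_red: Screwdriver with red handle lying on the bench, 218 mm long along its y, 29 mm thick, loose; origin at the centre of its underside. To be left alone.
- nail_tin: Open pale metal tin, 62 mm across, 55 mm high, loose; origin at the centre of its underside. To be left alone.

How it is judged (in metres and radians):
On the way, in this order (a step that is already met when the one before it is completed fails the run):
1. the key is wound up to its stop (within 0.3 rad) while the box sits in its cradle (value of joint key above 3.9 rad and z of music_box in the frame of cradle below 0.02 m), for 0.2 s.
2. the box is in the air over its cradle, underside 10 to 25 cm above the bench and level (height (world z) of music_box between 0.1 and 0.25 m and angle between music_box's own z axis and vertical below 0.12 rad and contact force between music_box and the fingers above 2 N), for 0.5 s.
At the end, for the whole second after the job is handed in: Key within 0.3 rad of its stop; fingers hold the box (not by its key: tool point over 3 cm from the wings' centre) within 8 cm over the cradle, not touching it, underside 10 to 25 cm above the bench, tilt under 0.12 rad, under 0.03 m/s and 0.15 rad/s (all of step 2 and value of joint key above 3.9 rad and horizontal distance between music_box and cradle below 0.08 m and linear speed of music_box below 0.03 m/s and angular speed of music_box below 0.15 rad/s and distance between the grasp point and key_grip above 0.03 m and contact force between music_box and cradle below 0.1 N); the arm keeps its last pose, push and grip.
It fails at once if the music box is tipped by more than 0.35 rad (angle between music_box's own z axis and vertical above 0.35 rad).
It fails at once if the masking tape, screwdriver or nail tin is moved by more than 3 cm (distance of any of masking_tape, screwdriver_red, nail_tin from where it was at the start of the episode above 0.03 m).
It also fails if it takes over 72 s, if anything falls off the work surface, if the arm or the gripper's body presses on something with over 40 N, if the wrist force passes 120 N, or if a joint passes its speed limit or range.

## Working session

There is one attempt and no reset: what is moved stays moved. The work goes in short steps, each a Python script; the robot and the scene stay as the last script left them, time stands still between calls to the robot, and variables do not carry over. Pictures are saved under pics/ and viewed, at most 10 in all, crops included, and the job is handed in when it is done.

```bash
ls; mkdir -p pics
cat > h.py <<'E'
from bench import env
import numpy as np, cv2
def ray(p,uv):
    E=np.array(p["extrinsics"]);d=np.array([(uv[0]-p["cx"])/p["fx"],-(uv[1]-p["cy"])/p["fy"],-1.])
    d=E[:3,:3]@d;return E[:3,3],d/np.linalg.norm(d)
def onz(p,uv,z):
    o,d=ray(p,uv);return o+d*(z-o[2])/d[2]
def tri(rs):
    A=sum(np.eye(3)-np.outer(d,d) for o,d in rs);b=sum((np.eye(3)-np.outer(d,d))@o for o,d in rs)
    return np.linalg.solve(A,b)
def proj(p,X):
    E=np.array(p["extrinsics"]);c=E[:3,:3].T@(np.array(X)-E[:3,3])
    return np.array([p["cx"]+p["fx"]*c[0]/-c[2],p["cy"]+p["fy"]*c[1]/c[2]])
def rect(m):
    c,_=cv2.findContours(m.astype(np.uint8),cv2.RETR_EXTERNAL,cv2.CHAIN_APPROX_NONE)
    return cv2.minAreaRect(max(c,key=cv2.contourArea))
E
cat > a.py <<'E'
from h import *
np.set_printoptions(precision=3,suppress=True)
print(env.sense())
for n in ["top","scene"]:
    p=env.snapshot(n);im=p["pixels"].copy();print(n,[p[k] for k in("fx","fy","cx","cy")],p.keys());print(np.array(p["extrinsics"]))
    for t in ["cradle","music_box","key","masking_tape","screwdriver_red","nail_tin"]:
        for r in env.silhouettes(p,t)[:2]:
            print(t,round(r["conf"],2),r["xy"],onz(p,r["xy"],0.05),rect(r["mask"]))
            if r["conf"]>.4:
                c,_=cv2.findContours(r["mask"].astype(np.uint8),0,2);cv2.drawContours(im,c,-1,(0,255,0),1)
    cv2.imwrite(f"pics/{n}1.png",im)
E
python3 a.py
```

```text
pics
{'clock': 0.0, 'q': array([-66.903,  40.514,  -1.585,  85.084,   1.259,  54.484,  -4.327]), 'qd': array([-0.019,  0.013,  0.027,  0.053,  0.062, -0.086,  0.107]), 'tau': array([ -0.   , -88.322,   1.235, -23.617,   0.017,   0.007,   0.   ]), 'eef_pos': array([0.247, 0.519, 0.25 ]), 'ee_rot': array([-179.935,   -0.001,  154.513]), 'contact_force': array([-1.055, -0.299,  0.263]), 'ft_torque': array([-0.011,  0.076, -0.024]), 'gripper_force': 0.0, 'gripper_width': 0.08488224937732913}
top [519.4462609351226, 519.4462609351226, 321.7627861237828, 193.71507451636396] dict_keys(['pixels', 'fx', 'fy', 'cx', 'cy', 'extrinsics', 'shot'])
[[ 0.009  0.994 -0.105  0.388]
 [-1.     0.011  0.016  0.173]
 [ 0.017  0.105  0.994  1.572]
 [ 0.     0.     0.     1.   ]]
cradle 0.79 [298.1, 218.0] [0.477 0.217 0.05 ] ((302.34613037109375, 209.76922607421875), (58.63872146606445, 30.005765914916992), 11.309930801391602)
music_box 0.63 [300.9, 207.4] [0.508 0.209 0.05 ] ((302.3005676269531, 209.04623413085938), (49.72270202636719, 18.550975799560547), 8.746162414550781)
key 0.43 [289.0, 208.1] [0.50
[... 795 characters left out ...]
9.1, 246.8] [0.461 0.292 0.05 ] ((330.33575439453125, 242.92337036132812), (25.887039184570312, 62.88071823120117), 70.01689147949219)
music_box 0.97 [327.1, 228.2] [0.502 0.221 0.05 ] ((328.2213134765625, 225.5655517578125), (27.015785217285156, 52.11101531982422), 50.194427490234375)
key 0.47 [320.9, 218.7] [0.538 0.189 0.05 ] ((321.0, 218.0), (12.0, 4.0), 90.0)
masking_tape 0.76 [273.6, 315.2] [0.463 0.569 0.05 ] ((269.5, 310.0), (38.0, 41.0), 90.0)
masking_tape 0.59 [325.6, 248.8] [0.465 0.304 0.05 ] ((330.0920715332031, 243.41561889648438), (27.75717544555664, 63.244197845458984), 71.93952178955078)
nail_tin 0.59 [355.7, 158.0] [ 0.595 -0.186  0.05 ] ((355.0, 159.5), (21.0, 10.0), 90.0)
```

```bash
cat > b.py <<'E'
from h import *
np.set_printoptions(precision=3,suppress=True)
env.goto([0.46,0.21,0.33],[180,0,90])
p=env.snapshot("wrist");print(np.array(p["extrinsics"]),p["fx"],env.sense()["q"])
im=p["pixels"].copy()
for t in ["cradle","music_box","key"]:
    for r in env.silhouettes(p,t)[:2]:
        print(t,round(r["conf"],2),r["xy"],onz(p,r["xy"],0.07),rect(r["mask"]))
        c,_=cv2.findContours(r["mask"].astype(np.uint8),0,2);cv2.drawContours(im,c,-1,(0,255,0),1)
cv2.imwrite("pics/w1.png",im)
E
python3 b.py; python3 -c "
import cv2,numpy as np
a=cv2.imread('pics/top1.png')[150:270,160:480];b=cv2.imread('pics/scene1.png')[140:260,200:520]
cv2.imwrite('pics/ts.png',cv2.resize(np.vstack([a,b]),None,fx=2.4,fy=2.4))"
```

```text
[[ 1.    -0.003 -0.     0.461]
 [ 0.003  0.955  0.298  0.286]
 [-0.001 -0.298  0.955  0.452]
 [ 0.     0.     0.     1.   ]] 316.43825304938565 [-36.76   30.051  14.947  91.455  -8.632  59.655 -19.2  ]
cradle 0.75 [330.8, 139.7] [0.477 0.243 0.07 ] ((349.8018798828125, 160.07928466796875), (65.12812042236328, 126.12632751464844), 9.9506254196167)
music_box 0.79 [351.8, 164.5] [0.503 0.214 0.07 ] ((351.9040832519531, 168.6449737548828), (46.447296142578125, 114.48931884765625), 10.728858947753906)
key 0.76 [360.4, 143.7] [0.512 0.239 0.07 ] ((362.077880859375, 140.22805786132812), (37.204017639160156, 9.52720832824707), 64.79888153076172)
```

View pics/ts.png

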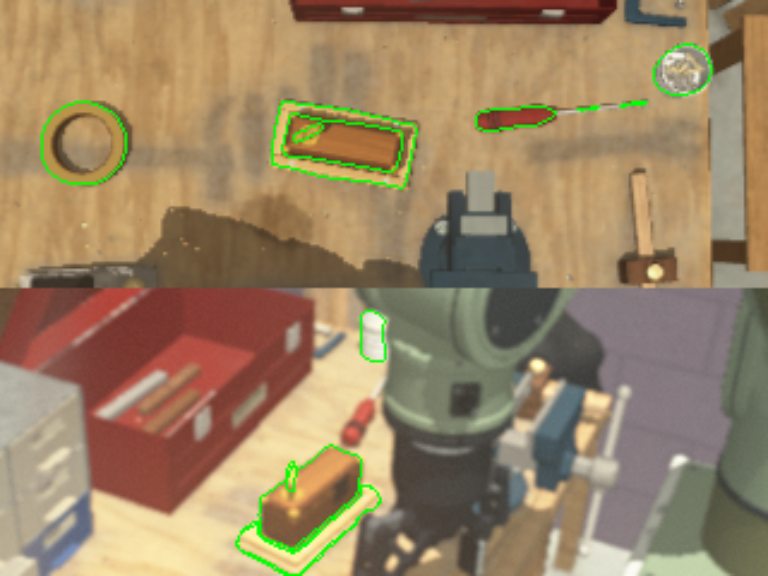

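View pics/w1.png

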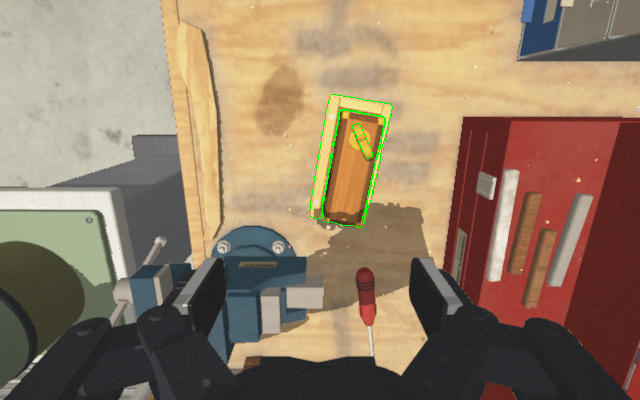

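The view shows the box at (352,168) in its cradle, with the key's wings at (362,142). Yaw is about −10°, and the wings are turned about 60° clockwise. The toolbox stands to the right (column >463) and the screwdriver and vise are below. Next I'll take several wrist views and fit the poses.

```bash
cat > fit.py <<'E'
from h import *
from scipy.optimize import minimize
def corners(prm,dims,z0):
    x,y,z,a=prm;w,l,h=dims;c,s=np.cos(a),np.sin(a)
    return np.array([[x+c*i*w/2-s*j*l/2,y+s*i*w/2+c*j*l/2,z+k] for i in(-1,1) for j in(-1,1) for k in(z0,z0+h)])
def fit(obs,prm,dims,z0):
    S=8
    def cost(v):
        q=np.array(prm)+np.array(v)*[.01,.01,.01,.1]
        t=0
        for p,m in obs:
            hu=cv2.convexHull(np.array([proj(p,X) for X in corners(q,dims,z0)],np.float32))
            c=np.zeros((400*1,640),np.uint8)
            ys,xs=np.where(m);x0,y0=xs.min()-15,ys.min()-15;W,H=xs.max()-x0+15,ys.max()-y0+15
            big=np.zeros((H*S,W*S),np.uint8);cv2.fillConvexPoly(big,np.round((hu+.5-[x0,y0])*S).astype(np.int32),1)
            a=cv2.resize(big.astype(np.float32),(W,H),interpolation=cv2.INTER_AREA)
            b=np.zeros((H,W),np.float32);yy=slice(max(y0,0),y0+H);xx=slice(max(x0,0),x0+W);mm=m[yy,xx];b[max(-y0,0):max(-y0,0)+mm.shape[0],max(-x0,0):max(-x0,0)+mm.shape[1]]=mm
            t+=1-np.minimum(a,b).sum()/np.maximum(a,b).sum()
        return t/len(obs)
    best=None
    for k in range(3):
        v0=np.zeros(4) if best is None else best.x
        sim=np.vstack([v0]+[v0+e for e in np.eye(4)*(1.2,-.6,.3)[k]])
        r=minimize(cost,v0,method="Nelder-Mead",options=dict(initial_simplex=sim,maxiter=200,xatol=.005,fatol=1e-4))
        if best is None or r.fun<best.fun:best=r
    return np.array(prm)+best.x*[.01,.01,.01,.1],best.fun
E
cat > c.py <<'E'
from fit import *
np.set_printoptions(precision=4,suppress=True)
O={"cradle":[],"music_box":[],"key":[]}
for k,(pos,yaw) in enumerate([((.46,.21,.33),90),((.55,.23,.27),90),((.43,.26,.26),90),((.52,.22,.28),160)]):
    try: env.goto(pos,[180,0,yaw])
    except env.MotionError as e: print(pos,yaw,e);continue
    p=env.snapshot("wrist");print(k,env.sense()["q"][6]);cv2.imwrite(f"pics/v{k}.png",p["pixels"])
    for t in O:
        r=env.silhouettes(p,t)
        if r:O[t].append((p,r[0]["mask"]));print(t,r[0]["conf"],r[0]["xy"],r[0]["mask"].sum())
import pickle;pickle.dump(O,open("O.pkl","wb"))
a=-.17
print("key tri",tri([ray(p,rect(m)[0]) for p,m in O["key"]]))
print("box",fit(O["music_box"],[.505,.21,.012,a],(.05,.14,.06),0))
print("boxz",[fit([o],[.505,.21,.012,a],(.05,.14,.06),0) for o in O["music_box"]])
print("key",fit(O["key"],[.512,.25,.072,-1.1],(.042,.009,.022),.016))
E
python3 c.py
```

```text
0 -19.21083794078052
cradle 0.72 [334.2, 139.8] 3043
music_box 0.73 [349.0, 163.1] 4929
key 0.66 [361.5, 141.7] 326
1 -16.59558568725843
cradle 0.69 [301.9, 163.6] 3797
music_box 0.72 [275.0, 187.5] 6208
key 0.6 [276.9, 171.7] 563
2 -23.369937806862282
cradle 0.93 [355.2, 171.6] 3265
music_box 0.95 [383.8, 219.0] 6930
key 0.58 [400.6, 200.9] 501
3 38.288297833812685
cradle 0.79 [310.2, 134.6] 3446
music_box 0.8 [298.3, 162.0] 6699
key 0.67 [339.3, 164.4] 482
key tri [0.5109 0.2448 0.094 ]
box (array([ 0.5037,  0.2037,  0.0075, -0.1655]), np.float64(0.027956664562225342))
boxz [(array([ 0.5038,  0.2042,  0.0084, -0.1656]), np.float64(0.025036096572875977)), (array([ 0.5035,  0.2033,  0.0069, -0.1648]), np.float64(0.017378270626068115)), (array([ 0.5056,  0.2016,  0.0022, -0.164 ]), np.float64(0.020915567874908447)), (array([ 0.5032,  0.2037,  0.008 , -0.1668]), np.float64(0.024477779865264893))]
key (array([ 0.5111,  0.2445,  0.0661, -1.1228]), np.float64(0.19242551922798157))
```

```bash
cat > d.py <<'E'
from h import *
np.set_printoptions(precision=3,suppress=True)
K=[.511,.2449]
env.goto(K+[.2],[180,0,115.7]);s=env.sense();print(s["q"],s["ee_rot"])
q=s["q"].copy();q[6]-=10;env.goto_joints(q);print("after q7-10",env.sense()["ee_rot"])
env.goto(K+[.2],[180,0,115.7])
print("hit",env.move_l(K+[.098],feed=.1,force_limit=8))
s=env.sense();print(s["eef_pos"],s["ee_rot"],s["clock"])
env.clamp();s=env.sense();print("grip",s["gripper_width"],s["gripper_force"],s["contact_force"],s["ft_torque"],s["q"][6],s["clock"])
E
python3 d.py
```

```text
[-30.707  43.393   3.656  90.766  -3.489  45.927   0.255] [179.974   0.004 115.876]
after q7-10 [179.917  -0.019 106.16 ]
hit False
[0.511 0.245 0.099] [179.952  -0.001 115.691] 7.925
grip 0.008382476632161677 60.83941454999149 [-1.916 -0.028  1.72 ] [-0.089  0.268 -0.073] -2.6438100779046003 8.6083
```

```bash
cat > e.py <<'E'
from h import *
np.set_printoptions(precision=3,suppress=True)
q=env.sense()["q"].copy()
for i in range(6):
    q[6]-=16;env.goto_joints(q);s=env.sense();print(s["q"][6],s["eef_pos"],s["contact_force"],s["ft_torque"],s["gripper_width"],s["clock"])
p=env.snapshot("wrist");cv2.imwrite("pics/w2.png",p["pixels"])
E
python3 e.py
```

```text
-18.401237954374384 [0.511 0.245 0.098] [ 0.1   -0.86  -0.949] [-0.313  0.015 -0.135] 0.008137165755623205 8.9917
-34.26110309297523 [0.511 0.245 0.098] [-0.843 -0.8   -1.21 ] [-0.389  0.047 -0.07 ] 0.008333260148563743 9.375
-50.208850506086705 [0.511 0.245 0.098] [ 0.098 -1.022 -1.237] [-0.345  0.176 -0.045] 0.008223924196354395 9.7583
-66.19147606484563 [0.511 0.245 0.098] [-0.482 -0.604 -0.757] [-0.245  0.162 -0.105] 0.008505624694487955 10.1417
-82.18544473074367 [0.511 0.245 0.098] [ 0.062 -0.008 -2.018] [-0.05   0.153 -0.085] 0.00799046533169506 10.525
-98.17976627491589 [0.511 0.245 0.098] [0.357 1.787 0.421] [ 0.358  0.084 -0.062] 0.007787484157476547 10.9083
```

View pics/w2.png

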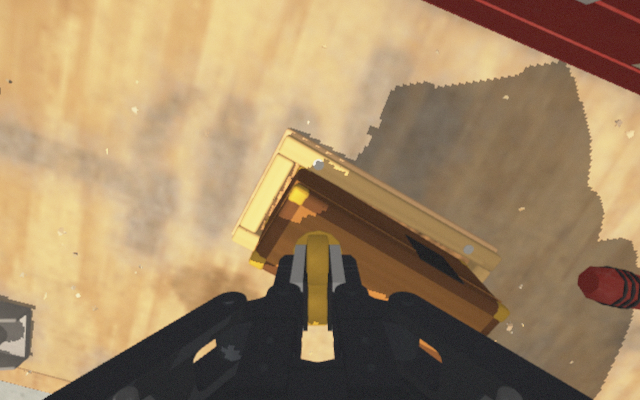

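The picture shows the pads closed on the key at (318,270), with the box upright in the cradle. Next I release, turn back half a turn, regrip and wind up to the stop, watching the torque.

```bash
cat > f.py <<'E'
from h import *
np.set_printoptions(precision=3,suppress=True)
K=[.511,.2449]
env.ungrasp();env.move_l(K+[.15],feed=.12)
q=env.sense()["q"].copy();q[6]+=180;env.goto_joints(q);yaw=env.sense()["ee_rot"][2]
print(yaw,env.move_l(K+[.098],feed=.1,force_limit=8));env.clamp()
s=env.sense();q=s["q"].copy();print(q[6],s["eef_pos"],s["ft_torque"],s["gripper_width"],s["clock"]);q0=q[6]
while q0-q[6]<104:
    q[6]-=15 if q0-q[6]<74 else 4;env.goto_joints(q);s=env.sense();lag=s["q"][6]-q[6]
    print(q0-s["q"][6],lag,s["contact_force"],s["ft_torque"],s["tau"][6],s["gripper_width"])
    if lag>1.5 or abs(s["ft_torque"][2])>.6: break
p=env.snapshot("wrist");cv2.imwrite("pics/w3.png",p["pixels"]);print(s["clock"])
E
python3 f.py
```

```text
-160.32195408939754 False
81.37005616251815 [0.511 0.245 0.098] [0.1   0.371 0.085] 0.008139920449955354 16.375
14.752583285336414 0.2474167146635864 [-0.694  3.656  2.405] [ 0.599  0.421 -0.056] -1.2996526435017586 0.008006507685231186
29.782029598777648 0.21797040122235245 [-2.049  4.515  3.229] [ 0.955  0.419 -0.071] -0.9642951563000679 0.008299277877815038
44.83070425586346 0.1692957441365408 [-1.308  4.583  3.389] [ 0.993  0.457 -0.071] -0.8140297047793865 0.008065097993718807
59.75323881644388 0.24676118355611365 [-1.447  4.57   2.171] [ 0.951  0.264 -0.083] -1.1206013336777687 0.008039222340682207
74.6123844303941 0.3876155696058943 [0.084 4.517 0.673] [ 0.842  0.002 -0.048] -1.2191617861390114 0.00796890426141476
78.70064564664739 0.2993543533526175 [1.553 3.409 2.398] [ 0.656 -0.151 -0.049] -0.7766367495059967 0.008223339291341013
82.75405484652217 0.24594515347782786 [0.854 1.532 1.695] [ 0.447 -0.341 -0.032] -0.8105558529496193 0.008105721336523156
86.77646646806917 0.2235335319308227 [2.19  0.72  2.052] [ 0.256 -0.41  -0.032] -0.8278602920472622 0.008071772303675081
90.78261571347817 0.21738428652183295 [1.836 1.24  2.254] [ 0.138 -0.487  0.019] -0.8311035297811031 0.00802873929426405
94.76705621935773 0.23294378064227494 [2.804 0.056 3.547] [-0.078 -0.472  0.618] -1.5114328265190125 0.008336899134790231
19.4583
```

View pics/w3.png

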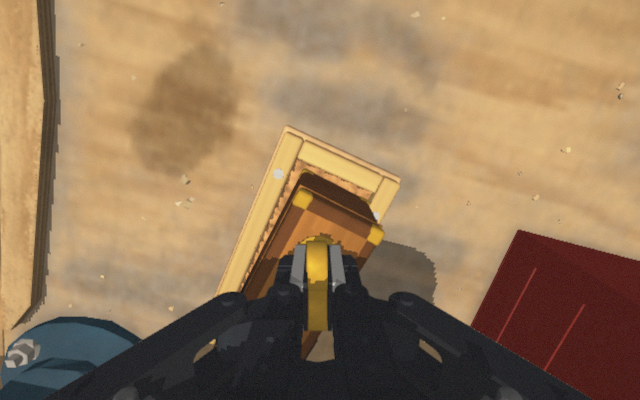

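The torque jumped to 0.6 N·m at 95°, where the stop was expected, and the box is upright in its cradle. I'll release the key and measure the box again.

```bash
cat > g.py <<'E'
from fit import *
np.set_printoptions(precision=4,suppress=True)
env.hold(.3);env.ungrasp();env.move_l([.511,.2449,.2],feed=.12)
O={"cradle":[],"music_box":[],"key":[]}
for k,(pos,yaw) in enumerate([((.46,.21,.33),90),((.55,.23,.27),90),((.52,.22,.28),160)]):
    env.goto(pos,[180,0,yaw])
    p=env.snapshot("wrist");im=p["pixels"].copy()
    for t in O:
        r=env.silhouettes(p,t)
        if r:
            O[t].append((p,r[0]["mask"]));print(t,r[0]["conf"],r[0]["xy"])
            c,_=cv2.findContours(r[0]["mask"].astype(np.uint8),0,2);cv2.drawContours(im,c,-1,(0,255,0),1)
    if k==1:cv2.imwrite("pics/w4.png",im)
print("box",fit(O["music_box"],[.505,.205,.012,-.17],(.05,.14,.06),0))
print("key",fit(O["key"],[.511,.245,.07,-1.2],(.042,.009,.022),.016),fit(O["key"],[.511,.245,.07,-1.6],(.042,.009,.022),.016))
print(env.sense()["clock"])
E
python3 g.py
```

```text
cradle 0.59 [329.3, 132.0]
music_box 0.85 [351.3, 165.0]
key 0.61 [362.9, 141.5]
music_box 0.86 [275.8, 193.8]
cradle 0.69 [314.5, 132.2]
music_box 0.81 [299.3, 159.2]
key 0.67 [336.9, 166.1]
box (array([ 0.5038,  0.2012,  0.0058, -0.2153]), np.float64(0.03310137987136841))
key (array([ 0.5139,  0.2432,  0.0603, -1.2697]), np.float64(0.12256935238838196)) (array([ 0.5138,  0.2433,  0.0603, -1.2687]), np.float64(0.12289270758628845))
24.25
```

View pics/w4.png

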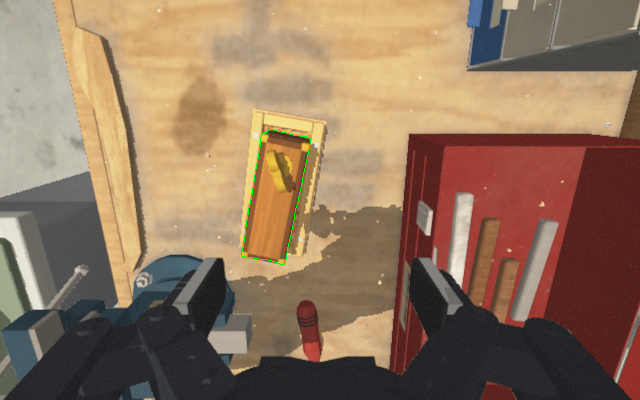

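The key reads about 4.2 rad, so it is at its stop. The box is at (275,195) in this view, still seated with yaw −12.3°. Now I'll grip it.

```bash
cat > i.py <<'E'
from h import *
np.set_printoptions(precision=3,suppress=True)
G=[.4987,.1778]
env.goto(G+[.2],[180,0,77.7]);print(env.sense()["q"])
print("hit",env.move_l(G+[.062],feed=.1,force_limit=6));s=env.sense();print(s["eef_pos"],s["contact_force"])
p=env.snapshot("wrist");cv2.imwrite("pics/w5.png",p["pixels"]);print(s["clock"])
E
python3 i.py
```

```text
[-27.182  40.811   7.571  98.599  -7.551  41.069 -27.892]
hit False
[0.499 0.178 0.062] [0.401 0.257 1.192]
26.8333
```

View pics/w5.png

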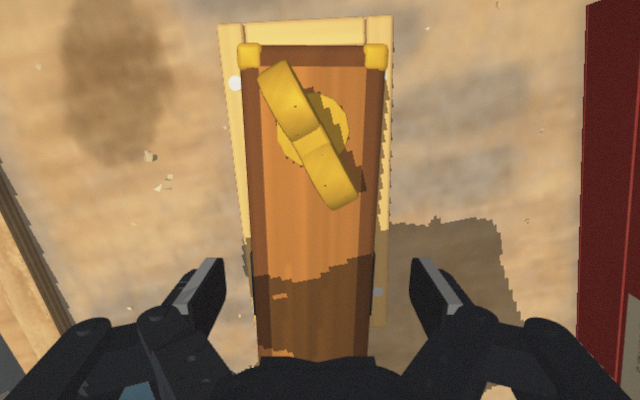

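The box (columns 243–385) is centred and square between the open fingers (223–412), and the key is clear of the gripper. Clamp and lift.

```bash
cat > j.py <<'E'
from h import *
np.set_printoptions(precision=3,suppress=True)
env.clamp();s=env.sense();print(s["gripper_width"],s["gripper_force"],s["contact_force"])
x,y,z=s["eef_pos"]
env.move_l([x,y,z+.02],feed=.03);s=env.sense();print(s["contact_force"],s["ft_torque"],s["gripper_width"])
env.move_l([x,y,z+.138],feed=.06);env.hold(.8);s=env.sense();print(s["eef_pos"],s["contact_force"],s["gripper_width"],s["clock"])
p=env.snapshot("wrist");w=p["pixels"];q=env.snapshot("scene")
cv2.imwrite("pics/w6.png",np.hstack([cv2.resize(w,(400,250)),cv2.resize(q["pixels"][140:300,200:456],(400,250))]))
E
python3 j.py
```

```text
0.048819473571110376 62.67667293548584 [-1.749 -0.471  8.462]
[-0.36  -0.228 -4.786] [-0.029 -0.024 -0.004] 0.048992223138890525
[0.499 0.178 0.2  ] [ 0.295 -0.427 -5.065] 0.04961194762628623 31.075
```

View pics/w6.png

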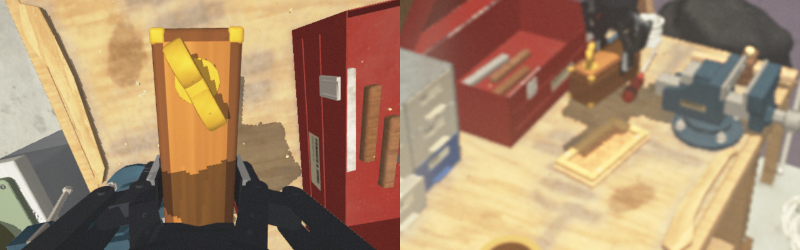

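The box hangs level between the pads. Its load is about 5 N, which matches 0.48 kg, and the cradle at (600,155) is empty below it. The key hasn't moved, so I'm handing in.

```bash
python3 -c "
from bench import env
print(env.hand_in())"
```

```text
the job is handed in; nothing more can be done
None
```

The key is wound to its stop (about 4.2 rad by camera), and the job was handed in with the box held level and still over its cradle, its underside about 15 cm up; the hand-in returned no verdict.

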